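# Latch a vial rack into its carrier

## Robot

A 6-joint arm with a two-finger parallel gripper is mounted at the origin on a cart in front of the work surface, level with it; the furniture and walls round the work are solid. World frame = base frame: x ahead of the robot, y to its left, z up, the work surface at z = 0. Lengths are in mm, angles in rad, forces in N, time in s.
With the tool pointing down it reaches from about 225 to 725 mm from the base axis. Payload 3.1 kg.
Tool frame: the origin (TCP) lies midway between the tips of the shut fingers; the grasp point (between the pads) lies 19 mm behind it; z points along the fingers, y is the line along which they close (so a half turn about z gives the same grasp; the last joint's range is limited). The gripper opens to 85 mm and grips with 20 to 120 N. Pads are 22 mm wide; open, the fingers measure 114 mm over their backs; the gripper's body (76 mm by 85 mm) begins 54 mm behind the grasp point. The pads swing forward as they close: fully open they stand 13 mm farther back than shut.
Start: joints at [1.16, 0.048, 0.099, 1.622, 0, 1.443], TCP at [146.506, 504.136, 231.312] pointing down, gripper open.
Joint ranges: [-2.91, 2.91], [-0.99, 1.94], [-1.21, 1.42], [-2.12, 2.29], [-1.49, 1.47], [-3.14, 3.14]. Speed limits (rad/s): [2.79, 2.79, 3.14, 3.14, 3.14, 3.14].

## Interface

Orientations are given as a unit quaternion [x, y, z, w].
In Python, from workcell import readout, capture, arm gives the robot as it stands.
- The arm moves only by the tool apply_moves, never from a script. Its argument "series" is a list that holds one entry, the list of rows, each a list of 7 numbers: the shift along the world's x, y, z in cm, then the turn, a rotation vector about the world's x, y, z in degrees, then the closure, from -1 (fully open) to 1 (shut). In form: [[[x, y, z, rx, ry, rz, jaw], ...]]. A call has 1 to 10 rows; each row shifts and turns the commanded pose from where the row before left it; what a row does not reach is not made up. A row lasts 1/10 s, in which the tool goes at most 50 mm and 8.59 degrees, less where a joint would pass 70% of its speed; a pose out of reach is approached as far as the arm can. A call with a gripper value outside its range is refused whole. The fingers move at their own pace and stop on an object; the grip force is fixed at half the most. Time passes only in rows, so rows that do not move let the fingers close. It gives the time, the measured TCP pose, the force, the opening and the grip force at its end, in the units of the state.
- readout.observe(): the state, without advancing time (a new reading comes with each control period).
- capture(name): name is "side" or "top"; returns a dict with "image" (480x640x3 uint8, blue, green, red), "fx", "fy", "cx", "cy" (pixels), "origin" and "attitude" of the camera in the world. Camera axes: x right, y up, looking along -z (the intrinsics and any distortion apply to the point x, -y, -z); pixel columns grow to the right and rows downward; lengths in mm; the calibration is good to about 2 mm. A picture is of the moment at which its call begins. There is no depth.
- arm.job_done(): hands the job in; it is judged then, once.
The state is a dict: "time_s": time; "joint_pos": joint angles; "dq": joint speeds; "joint_efforts": joint torques, N m; "eef_pos": TCP position; "orientation": TCP orientation; "wrist_force": force on the tool from outside, world axes, zero at the start; "torque": the same for the moment, N m; "finger_gap": finger opening in mm; "finger_force": force on a finger pad.
Only numpy, scipy, OpenCV 4.12 (cv2) and the standard library are available. Lean on these libraries where they do the work, as an engineer would, in place of code of your own. Each camera call takes 0.05 s, during which the arm holds its last target. There are 200 camera calls.

## Task

The rack of sample vials stands half out of its carrier: push it fully home against the spring plate, then swing the end gate shut by the knob of its latch bar, lifting the bar over the keeper's lip and letting it down into the notch so that the gate stays latched. Work gently: do not ram the rack or force the bar against the keeper, whose setting you must find by feel, and leave the glassware and the jar standing round about where they are.

Things in the scene. Friction and masses are not known exactly. Their poses are not given: they have to be found in the camera images.
- carrier: Aluminium carrier for one vial rack, fixed to the bench, 218 x 82 mm, side walls 46 mm high, bow handle at its closed end. Origin on the bench under the middle of its open mouth; +x points into the bay (the way the rack is pushed), +y to the gate's hinge side, z up. Bay 76 mm wide, floor at z = 8 mm.
- spring_plate (a joint): Travel (m) of the sprung plate at the back of the bay, which keeps the rack from rattling: 0 relaxed, with its face at x = 190 mm in the carrier's frame; yields up to 0.013. It pushes back with 4 N at first touch and 0.4 N more per mm.
- vial_rack: Blue rack filled with small capped vials, 72 x 190 x 39 mm, 0.25 to 0.5 kg. Origin: centre of its underside; y is its long axis. Its +y end sticks 45 to 75 mm out of the mouth at the start; the solid face of that end is 60 mm wide and 22 mm high from the underside. Home (spring plate just touched) its origin is at x = 95 mm in the carrier's frame.
- gate_hinge (a point): On the vertical hinge axis of the end gate, at bench height, 2 mm outside the mouth and 50 mm to the carrier's +y side; axes of the carrier. The gate is a 4 mm aluminium plate, 90 mm wide, from 12 to 50 mm above the bench. A smooth plastic pad on its inner face presses the rack about 6 mm in against the spring when shut, so an unlatched gate is pushed back open.
- gate (a joint): Turn of the end gate (rad): 0 is nominally shut, square across the mouth; grows as it swings open, away from the bay and round to the carrier's +y side (clockwise from above). Starts at 1.6 to 1.8. Turns easily, with slight friction. Latched, it reads between -0.1 and +0.1, as the keeper is set.
- latch_bar (a joint): Lift of the latch bar on its gate pivot (rad): 0 is level, resting on the gate's pin; grows as the knob end rises, up to 0.55. It falls by its own weight (0.16 kg). The steel bar is 8 mm thick, 12 mm high, on the gate's outside, its underside 40 mm above the bench when down; it crosses the keeper 94 mm from its pivot.
- latch_knob (a point): Middle of the ribbed metal knob upright at the bar's free end: a cylinder 16 mm across, from 16 mm below to 14 mm above this point; the bar's top is 24 mm below it. The bar's pivot (level axis, square to the gate) is 135 mm along the bar towards the hinge and 30 mm lower. Gate at 0 and bar down: this point is at x = -11, y = -105, z = 76 mm in the carrier's frame.
- keeper_bracket: Steel bracket fixed on the carrier's -y side, under the keeper. Origin on top of its plate, at x = -11, y = -64, z = 26 mm in the carrier's frame, with the carrier's axes. The keeper on it is a notched steel block, 10 mm wide in y, set by slotted screws: it sits anywhere up to 9 mm to either side, along x, of its nominal place. This setting is not reported: find it by feel.
- keeper_nominal (a point): Nominal middle of the keeper's notch floor (true x up to 9 mm off), 37 mm above the bench; axes of the carrier. The notch is 11 mm wide in x, for the 8 mm bar, with upright faces. On the outside (-x) a lip 13 mm thick and 14 mm high, on the inside (+x) a back stop 35 mm high. Lifted 0.12 to 0.30 rad the bar clears the lip but meets the stop; held against the stop it is over the notch.
- beaker_50: Small glass beaker, 48 mm across and 58 mm high; origin at the centre of its underside. To be left alone.
- septa_jar: Small white jar with a green screw cap, 39 mm across and 47 mm high; origin at the centre of its underside. To be left alone.
- headspace_vial_1: Tall crimped glass vial, 23 mm across and 77 mm high, standing near the bench's front edge; origin at the centre of its underside. To be left alone.
- headspace_vial_2: The same kind of tall vial, standing beyond the carrier; origin at the centre of its underside. To be left alone.

How it is judged:
By the outcome, as a careful person would: the job done as asked, in the order asked, and still so for the second after the job is handed in, with the robot touching nothing.
It also fails if it takes over 72 s, if anything falls off the work surface, if the arm or the gripper's body presses on something with over 40 N, if the wrist force passes 120 N, or if a joint passes its speed limit or range.

## Working session

There is one attempt and no reset: what is moved stays moved. The work goes in short steps, Python scripts to look and compute and a tool call to move; the robot and the scene stay as the last step left them, time stands still between calls to the robot, and variables do not carry over. Pictures are saved under pics/ and viewed, at most 10 in all, crops included, and the job is handed in when it is done.

Besides the shell and the picture viewer there is one more tool, called after "Request:" as a command line: name --argument value ..., lists and objects as JSON in quotes. apply_moves: Moves the arm, as the interface text tells. Its arguments: {"type":"object","properties":{"series":{"type":"array","items":{"type":"array","items":{"type":"array","items":{"type":"number"}}}}},"required":["series"]}

```bash
ls; mkdir -p pics; python3 - <<'E'
from workcell import readout, capture, arm
import cv2
print(readout.observe())
for n in("top","side"):
    c=capture(n); cv2.imwrite(f"pics/{n}0.png",c["image"]); print({k:v for k,v in c.items() if k!="image"})
E
```

```text
pics
{'time_s': 0.0, 'joint_pos': array([1.16018850e+00, 4.87236435e-02, 9.75640169e-02, 1.62203223e+00,
       4.59491023e-05, 1.44300334e+00]), 'dq': array([-0.00072424,  0.00031418, -0.0011648 ,  0.00059055,  0.00062041,
       -0.0001675 ]), 'joint_efforts': array([-1.62488650e-03, -3.38784885e+01,  3.20013285e+01,  2.05193390e-02,
       -1.72969317e-04, -5.42746221e-06]), 'eef_pos': array([146.24559906, 503.55881314, 230.11434491]), 'orientation': array([ 1.40936556e-01,  9.90017905e-01, -1.14851501e-03, -3.40705309e-04]), 'wrist_force': array([0.47223115, 0.13746312, 0.28012818]), 'torque': array([-0.04990084, -0.00352975,  0.00736706]), 'finger_force': 0.0, 'finger_gap': 85.11823391170122}
{'fx': 485.82571724595806, 'fy': 485.82571724595806, 'cx': 314.11395243252434, 'cy': 234.60591276940525, 'origin': array([ 384.92387845,   74.75358548, 1064.13947863]), 'attitude': array([ 0.06217013, -0.06067601, -0.69997407,  0.70886501])}
{'fx': 512.1316797960391, 'fy': 512.1316797960391, 'cx': 328.521566917691, 'cy': 232.45721619280758, 'origin': array([321.14205713, 724.47144696, 637.72161734]), 'attitude': array([-0.07485034,  0.43162081,  0.88377646, -0.16443865])}
```

View pics/top0.png

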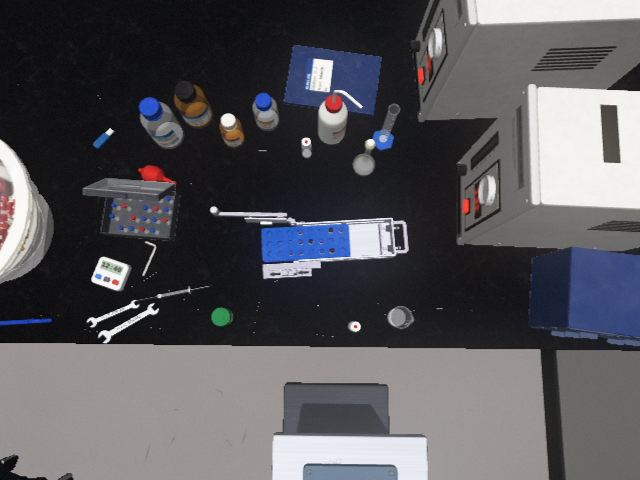

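View pics/side0.png

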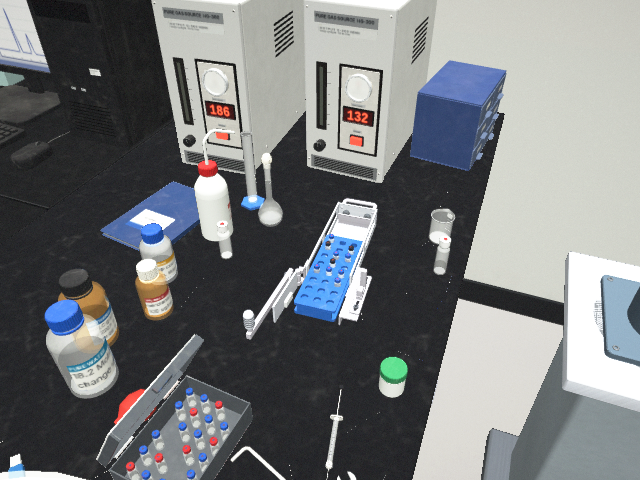

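Top view: the carrier's mouth faces image left (world +y). The rack is at about (305,242), gate knob at (214,211), keeper bracket at (290,270), jar at (221,317), and small vial at (354,326). I'll crop in for detail.

```bash
cat > h.py <<'E'
import numpy as np, cv2
from scipy.spatial.transform import Rotation as R
from workcell import readout, capture, arm
def ray(c,u,v):
    d=np.array([(u-c["cx"])/c["fx"],-(v-c["cy"])/c["fy"],-1.])
    return R.from_quat(c["attitude"]).apply(d)
def onz(c,u,v,z):
    d=ray(c,u,v); o=np.array(c["origin"]); return o+d*(z-o[2])/d[2]
def tri(c1,p1,c2,p2):
    A=[];b=[];M=np.zeros((3,3));q=np.zeros(3);o=[]
    for c,p in((c1,p1),(c2,p2)):
        d=ray(c,*p);d/=np.linalg.norm(d);P=np.eye(3)-np.outer(d,d);M+=P;q+=P@c["origin"]
    return np.linalg.solve(M,q)
def proj(c,P):
    x=R.from_quat(c["attitude"]).inv().apply(np.array(P)-c["origin"])
    return c["cx"]+c["fx"]*x[0]/-x[2], c["cy"]-c["fy"]*x[1]/-x[2]
E
python3 - <<'E'
from h import *
t=capture("top");s=capture("side")
import pickle;pickle.dump((t,s),open("c.pkl","wb"))
for n,c in(("top",t),("side",s)):
    h=cv2.cvtColor(c["image"],cv2.COLOR_BGR2HSV)
    m=cv2.inRange(h,(100,150,80),(125,255,255))
    k,l,st,ce=cv2.connectedComponentsWithStats(m)
    for i in range(1,k):
        if st[i,4]>300: print(n,st[i],ce[i])
    if n=="top":
        i=max((i for i in range(1,k) if 200<st[i,0]<300 and 200<st[i,1]<250),key=lambda i:st[i,4])
        ys,xs=np.where(l==i);print(cv2.minAreaRect(np.c_[xs,ys].astype(np.float32)))
a=cv2.resize(t["image"][195:290,200:420],None,fx=3.6,fy=3.6,interpolation=cv2.INTER_CUBIC)
cv2.imwrite("pics/tc.png",a)
a=cv2.resize(s["image"][190:345,235:390],None,fx=3.8,fy=3.8,interpolation=cv2.INTER_CUBIC)
cv2.imwrite("pics/sc.png",a)
E
```

```text
top [138  97  25  24 373] [149.4075067  107.67828418]
top [ 261  224   89   38 2770] [303.40108303 242.40469314]
((304.6920166015625, 242.64779663085938), (34.58371353149414, 87.9309310913086), 86.98721313476562)
side [125 222  38  22 438] [149.06392694 232.05479452]
side [ 294  234   68   88 3031] [326.28109535 280.82283075]
side [  44  300   40   35 1032] [ 63.52810078 316.8372093 ]
```

View pics/tc.png

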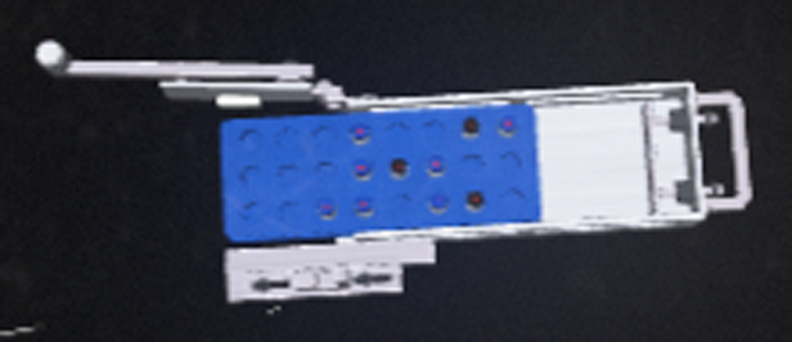

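View pics/sc.png

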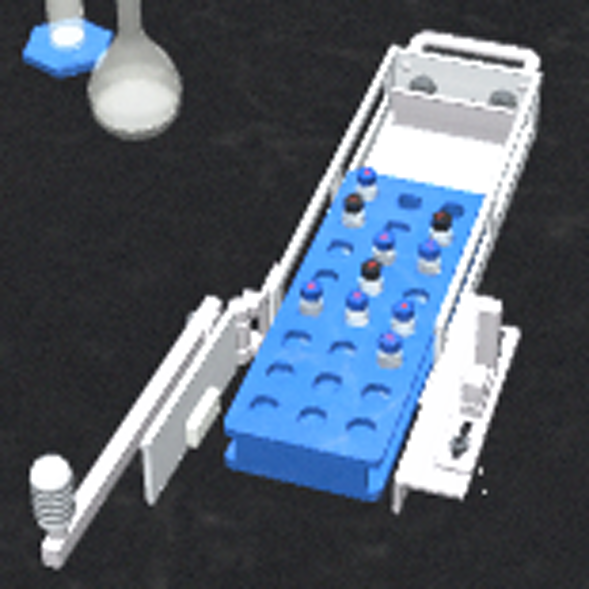

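The crops show, in crop pixels: rack top corners at (221,121), (229,242), (541,221), (536,106) and the knob at (50,54) in top, (50,470) in side. The gate is open at the far side, and the keeper bracket is on the robot's side.

```bash
python3 - <<'E'
from h import *
import pickle;t,s=pickle.load(open("c.pkl","rb"))
T=lambda u,v:(200+u/3.6-.4,195+v/3.6-.4); S=lambda u,v:(235+u/3.8-.4,190+v/3.8-.4)
np.set_printoptions(precision=1,suppress=True)
P={}
for n,p,z in [("rfl",(221,121),47),("rnl",(229,242),47),("rnr",(541,221),47),("rfr",(536,106),47),("wallfar_back",(694,82),46),("wallnear_back",(700,222),46),("mouth_near",(338,240),46),("knobtop",(50,54),90),("brk_a",(227,302),26),("brk_b",(403,292),26),("keeper_notch?",(323,280),40)]:
    P[n]=onz(t,*T(*p),z);print(n,P[n])
for n,p,z in [("rfl",(228,430),47),("rnl",(375,478),47),("rnr",(490,197),47),("rfr",(350,175),47),("wallnear_back",(540,72),46),("knobtop",(52,462),90)]:
    print("side",n,onz(s,*S(*p),z))
ax=(P["rfr"]+P["rnr"]-P["rfl"]-P["rnl"])/2;print("len",np.linalg.norm(ax),"yaw",np.degrees(np.arctan2(ax[1],ax[0])))
print("width",np.linalg.norm(P["rfl"]-P["rnl"]))
w=P["wallnear_back"]-P["mouth_near"];print("wall yaw",np.degrees(np.arctan2(w[1],w[0])),np.linalg.norm(w))
print("knob tri",tri(t,T(50,54),s,S(52,465)))
h=cv2.cvtColor(t["image"],cv2.COLOR_BGR2HSV)
for n,p,z in [("jar",(221,317),47),("beaker",(401,317),58),("vial1",(354,326),77),("vial2",(306,143),77),("flask",(368,145),100)]: print(n,onz(t,*p,z))
E
```

```text
rfl [576.1 191.4  47. ]
rnl [504.1 184.5  47. ]
rnr [518.8   2.   47. ]
rfr [587.4   5.   47. ]
wallfar_back [603.4 -89.   46. ]
wallnear_back [519.5 -91.2  46. ]
mouth_near [506.2 120.8  46. ]
knobtop [605.7 285.3  90. ]
brk_a [470.8 186.8  26. ]
brk_b [478.1  82.5  26. ]
keeper_notch? [483.2 129.4  40. ]
side rfl [569.8 206.2  47. ]
side rnl [503.  209.1  47. ]
side rnr [514.8  18.1  47. ]
side rfr [583.8  26.9  47. ]
side wallnear_back [522.5 -92.2  46. ]
side knobtop [607.3 283.7  90. ]
len 184.88157873365637 yaw -85.96005686658891
width 72.26371006149375
wall yaw -86.4151797848974 212.45881012773782
knob tri [606.  285.4  90.4]
jar [388.5 268.1  47. ]
beaker [ 393.2 -101.5   58. ]
vial1 [374.1  -4.   77. ]
vial2 [756.6  97.8  77. ]
flask [745.2 -31.9 100. ]
```

```bash
python3 - <<'E'
from h import *
import pickle;t,s=pickle.load(open("c.pkl","rb"))
T=lambda u,v:(200+u/3.6-.4,195+v/3.6-.4); S=lambda u,v:(235+u/3.8-.4,190+v/3.8-.4)
np.set_printoptions(precision=1,suppress=True)
for a,b in [((221,121),(228,432)),((229,242),(378,478)),((541,221),(490,197)),((536,106),(350,175)),((694,82),(398,50)),((700,222),(540,72))]: print(tri(t,T(*a),s,S(*b)))
E
```

```text
[577.7 192.9  30.6]
[508.1 187.3  22.6]
[520.1   0.9  32.6]
[591.9   3.8  27.4]
[602.7 -90.   41.5]
[520.8 -90.9  47. ]
```

Request:
apply_moves --series '[[[3.9,-2.4,-0.5,0,0,-7.7,1],[3.9,-2.4,-0.5,0,0,-7.7,1],[3.9,-2.4,-0.5,0,0,-7.7,1],[3.9,-2.4,-0.5,0,0,-7.7,1],[3.9,-2.4,-0.5,0,0,-7.7,1],[3.9,-2.4,-0.5,0,0,-7.7,1],[3.9,-2.4,-0.5,0,0,-7.7,1],[3.9,-2.4,-0.5,0,0,-7.7,1],[3.9,-2.4,-0.5,0,0,-7.7,1],[3.9,-2.4,-0.5,0,0,-7.7,1]]]'

```text
time_s: 1.2
eef_pos: [537.8, 262.8, 180.8]
orientation: [0.729, 0.685, -0.0, -0.0]
wrist_force: [0.4, 1.2, 0.6]
finger_gap: -0.2
finger_force: 0.0
```

Request:
apply_moves --series '[[[0.1,-0.9,-4.0,0,0,0,1],[0.1,-0.9,-4.0,0,0,0,1],[0.1,-0.9,-3.5,0,0,0,1],[0.1,-0.9,-3,0,0,0,1],[0,-0.2,-2,0,0,0,1],[0,0,0,0,0,0,1]]]'

```text
time_s: 1.8
eef_pos: [536.7, 224.5, 11.6]
orientation: [0.727, 0.687, -0.004, -0.002]
wrist_force: [-0.9, 0.4, -0.6]
finger_gap: 0.5
finger_force: 0.0
```

```bash
python3 - <<'E'
from h import *
s=capture("side")
cv2.imwrite("pics/s2.png",cv2.resize(s["image"][130:345,180:440],None,fx=2.7,fy=2.7,interpolation=cv2.INTER_CUBIC))
E
```

```text
(no output)
```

View pics/s2.png

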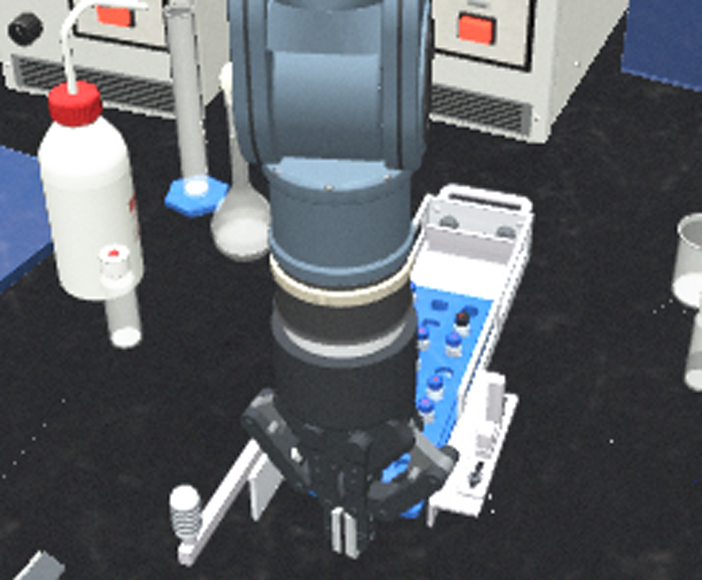

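The gripper is in front of the rack's end face, with the fingers at crop (345,530), clear of the bar and keeper. Next: approach and push slowly.

Request:
apply_moves --series '[[[0.5,-0.5,0.4,0,0,0,1],[0,-0.5,0,0,0,0,1],[0,-0.4,0,0,0,0,1],[0,-0.4,0,0,0,0,1],[0.03,-0.4,0,0,0,0,1],[0.03,-0.4,0,0,0,0,1],[0.03,-0.5,0,0,0,0,1],[0.03,-0.5,0,0,0,0,1]]]'

```text
time_s: 2.65
eef_pos: [547.0, 190.3, 20.7]
orientation: [0.726, 0.687, 0.001, -0.0]
wrist_force: [-0.3, 2.1, 1.9]
finger_gap: -0.2
finger_force: 1.0
```

Request:
apply_moves --series '[[[0,-0.5,-0.3,0,0,0,1],[0.03,-0.5,0,0,0,0,1],[0.03,-0.5,0,0,0,0,1],[0.03,-0.5,0,0,0,0,1],[0.03,-0.5,0,0,0,0,1],[0.03,-0.5,0,0,0,0,1],[0.03,-0.4,0,0,0,0,1],[0.03,-0.4,0,0,0,0,1],[0.03,-0.4,0,0,0,0,1],[0.03,-0.3,0,0,0,0,1]]]'

```text
time_s: 3.65
eef_pos: [549.2, 144.7, 17.1]
orientation: [0.727, 0.687, -0.0, -0.0]
wrist_force: [0.4, 0.7, -0.9]
finger_gap: 0.1
finger_force: 0.6
```

Request:
apply_moves --series '[[[0.02,-0.3,0,0,0,0,1],[0.02,-0.2,0,0,0,0,1],[0.02,-0.2,0,0,0,0,1]]]'

```text
time_s: 3.95
eef_pos: [550.0, 138.0, 17.3]
orientation: [0.727, 0.687, -0.0, -0.0]
wrist_force: [0.7, 1.5, -1.3]
finger_gap: 0.2
finger_force: 0.7
```

Request:
apply_moves --series '[[[0.02,-0.2,0,0,0,0,1],[0,0,0,0,0,0,1]]]'

```text
time_s: 4.15
eef_pos: [549.9, 137.2, 17.3]
orientation: [0.726, 0.687, 0.001, -0.001]
wrist_force: [-1.5, 4.5, -0.1]
finger_gap: -0.0
finger_force: 2.5
```

Request:
apply_moves --series '[[[0.01,-0.2,0,0,0,0,1],[0,0,0,0,0,0,1]]]'

```text
time_s: 4.35
eef_pos: [550.0, 135.3, 17.3]
orientation: [0.726, 0.687, 0.001, -0.001]
wrist_force: [-1.1, 6.5, -1.1]
finger_gap: 0.5
finger_force: 2.6
```

Request:
apply_moves --series '[[[0.01,-0.2,0,0,0,0,1],[0,0,0,0,0,0,1]]]'

```text
time_s: 4.55
eef_pos: [550.0, 133.7, 17.3]
orientation: [0.726, 0.687, 0.001, -0.001]
wrist_force: [-1.6, 5.6, -0.9]
finger_gap: -0.0
finger_force: 2.9
```

Request:
apply_moves --series '[[[0,1.0,0,0,0,0,1],[0,2.0,0.5,0,0,0,1],[0,2.0,3,0,0,0,1],[0.5,2,4,0,0,0,0],[1,2,4,0,0,0,-1],[1,2,3,0,0,0,-1],[1,2,0.5,0,0,0,-1],[1,1.2,0,0,0,0,-1],[1.0,1.0,0,0,0,0,-1],[0,0,0,0,0,0,-1]]]'

```text
time_s: 5.55
eef_pos: [606.6, 284.8, 167.0]
orientation: [0.726, 0.687, 0.0, 0.001]
wrist_force: [-0.5, -0.4, -0.5]
finger_gap: 85.1
finger_force: 0.0
```

```bash
python3 - <<'E'
from h import *
np.set_printoptions(precision=1,suppress=True)
o=readout.observe();print(o["eef_pos"],o["finger_gap"])
t=capture("top");s=capture("side")
import pickle;pickle.dump((t,s),open("c2.pkl","wb"))
print(proj(s,[606,285.4,76]),proj(s,o["eef_pos"]))
a=cv2.resize(t["image"][165:285,180:340],None,fx=3,fy=3,interpolation=cv2.INTER_CUBIC)
b=cv2.resize(s["image"][220:345,220:360],None,fx=2.88,fy=2.88,interpolation=cv2.INTER_CUBIC)[:360]
cv2.imwrite("pics/b3.png",cv2.resize(np.hstack([a,b]),None,fx=.9,fy=.9))
E
```

```text
[606.6 284.8 167. ] 85.12515345608652
(np.float64(249.35516752319512), np.float64(318.84885200644663)) (np.float64(243.39800729651364), np.float64(272.411248845812))
```

View pics/b3.png

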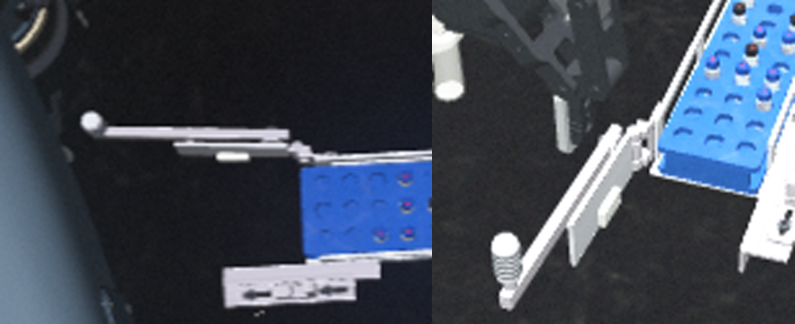

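The rack's face is now flush with the mouth, the gate is still open, and the knob at crop (92,122) lies under the open gripper. Next: descend and grip.

Request:
apply_moves --series '[[[0,0,-4,0,0,0,-1],[0,0,-3,0,0,0,-1],[0,0,-2,0,0,0,-1],[0,0,-1.6,0,0,0,-1],[0,0,0,0,0,0,0],[0,0,0,0,0,0,0.5],[0,0,0,0,0,0,1],[0,0,0,0,0,0,1],[0,0,0,0,0,0,1],[0,0,0,0,0,0,1]]]'

```text
time_s: 6.65
eef_pos: [606.5, 284.5, 63.1]
orientation: [0.727, 0.687, 0.001, 0.001]
wrist_force: [0.1, 0.4, 3.6]
finger_gap: 14.0
finger_force: 58.5
```

```bash
python3 - <<'E'
import numpy as np
H=np.array([596.8,130.8]);p=np.array([606.5,284.5]);r=np.hypot(*(p-H));a=np.arctan2(*(p-H)[::-1])
for k in range(1,18):
    b=a+np.radians(4*k);q=H+r*np.array([np.cos(b),np.sin(b)])
    print(k,np.round((q-p)/10,2),np.round(q,1));p=q
E
```

```text
1 [-1.07  0.03] [595.8 284.8]
2 [-1.07 -0.04] [585.  284.4]
3 [-1.07 -0.12] [574.3 283.2]
4 [-1.06 -0.19] [563.8 281.2]
5 [-1.04 -0.27] [553.3 278.5]
6 [-1.02 -0.34] [543.1 275.2]
7 [-0.99 -0.41] [533.2 271.1]
8 [-0.96 -0.48] [523.6 266.3]
9 [-0.93 -0.54] [514.3 260.8]
10 [-0.89 -0.61] [505.4 254.8]
11 [-0.84 -0.67] [497.  248.1]
12 [-0.79 -0.72] [489.1 240.9]
13 [-0.74 -0.78] [481.7 233.1]
14 [-0.69 -0.83] [474.8 224.8]
15 [-0.63 -0.87] [468.5 216.1]
16 [-0.56 -0.92] [462.9 206.9]
17 [-0.5  -0.95] [457.9 197.4]
```

Request:
apply_moves --series '[[[-1.07,0.03,0,0,0,4,1],[-1.07,-0.04,0,0,0,4,1],[-1.07,-0.12,0,0,0,4,1],[-1.06,-0.19,0,0,0,4,1],[-1.04,-0.27,0,0,0,4,1],[-1.02,-0.34,0,0,0,4,1],[0,0,0,0,0,0,1]]]'

```text
time_s: 7.35
eef_pos: [542.6, 274.5, 63.1]
orientation: [0.568, 0.823, 0.001, 0.001]
wrist_force: [0.3, -2.5, 4.6]
finger_gap: 14.2
finger_force: 58.8
```

Request:
apply_moves --series '[[[-0.99,-0.41,0,0,0,4,1],[-0.96,-0.48,0,0,0,4,1],[-0.93,-0.54,0,0,0,4,1],[-0.89,-0.61,0,0,0,4,1],[-0.84,-0.67,0,0,0,4,1],[-0.79,-0.72,0,0,0,4,1],[-0.74,-0.78,0,0,0,4,1],[-0.69,-0.83,0,0,0,4,1],[-0.63,-0.87,0,0,0,4,1],[0,0,0,0,0,0,1]]]'

```text
time_s: 8.35
eef_pos: [469.4, 215.4, 63.0]
orientation: [0.287, 0.958, 0.001, 0.002]
wrist_force: [2.4, -0.8, 3.6]
finger_gap: 13.9
finger_force: 58.8
```

Request:
apply_moves --series '[[[0.09,-0.06,0.7,1.66,2.5,0,1],[0.12,-0.08,0.7,1.66,2.5,0,1],[0.15,-0.1,0.69,1.66,2.5,0,1],[0.18,-0.12,0.68,1.66,2.5,0,1],[0,0,0,0,0,0,1]]]'

```text
time_s: 8.85
eef_pos: [474.3, 212.1, 88.9]
orientation: [0.286, 0.953, 0.031, -0.101]
wrist_force: [0.3, 1.2, 0.1]
finger_gap: 14.0
finger_force: 59.7
```

```bash
python3 - <<'E'
from h import *
o=readout.observe();print(o["eef_pos"],o["wrist_force"],o["torque"])
s=capture("side");t=capture("top")
cv2.imwrite("pics/s4.png",np.hstack([cv2.resize(s["image"][200:345,260:420],None,fx=2.5,fy=2.5),cv2.resize(t["image"][160:305,180:340],None,fx=2.5,fy=2.5)]))
H=np.array([596.8,130.8]);p=o["eef_pos"][:2];r=np.hypot(*(p-H));a=np.arctan2(*(p-H)[::-1]);print(r,np.degrees(a))
for k in range(1,9):
    b=a+np.radians(3*k);q=H+r*np.array([np.cos(b),np.sin(b)])
    print(k,np.round((q-p)/10,2),np.round(q,1));p=q
E
```

```text
[474.26370938 212.14907151  88.91509422] [0.33487798 1.24771508 0.06218218] [-0.20823506 -0.25375205  0.1419503 ]
147.08097753961454 146.42071568114622
1 [-0.41 -0.65] [470.2 205.6]
2 [-0.37 -0.67] [466.4 198.9]
3 [-0.34 -0.69] [463. 192.]
4 [-0.3  -0.71] [460.  184.9]
5 [-0.26 -0.72] [457.4 177.7]
6 [-0.23 -0.74] [455.1 170.3]
7 [-0.19 -0.75] [453.2 162.8]
8 [-0.15 -0.76] [451.8 155.3]
```

View pics/s4.png

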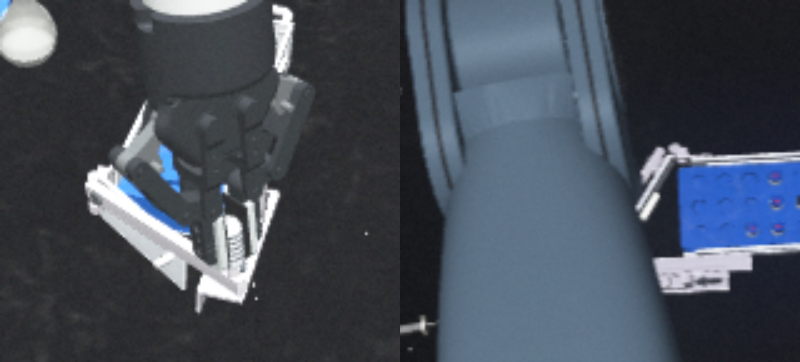

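The bar is held lifted (knob at crop (235,240)) and the gate is about 0.6 rad open. I'll swing on and feel for the stop.

Request:
apply_moves --series '[[[-0.41,-0.65,0,0,0,3,1],[-0.37,-0.67,0,0,0,3,1],[-0.34,-0.69,0,0,0,3,1],[-0.3,-0.71,0,0,0,3,1],[-0.26,-0.72,0,0,0,3,1],[-0.23,-0.74,0,0,0,3,1],[-0.19,-0.75,0,0,0,3,1],[0,0,0,0,0,0,1]]]'

```text
time_s: 9.75
eef_pos: [453.3, 162.5, 88.5]
orientation: [0.106, 0.989, 0.011, -0.102]
wrist_force: [5.3, -0.9, -1.8]
finger_gap: 13.7
finger_force: 59.4
```

Request:
apply_moves --series '[[[-0.05,-0.25,0,0,0,1,1],[-0.05,-0.25,0,0,0,1,1],[-0.04,-0.25,0,0,0,1,1],[0,0,0,0,0,0,1]]]'

```text
time_s: 10.15
eef_pos: [452.1, 155.6, 88.6]
orientation: [0.08, 0.992, 0.009, -0.102]
wrist_force: [4.9, -1.0, -2.3]
finger_gap: 14.1
finger_force: 59.4
```

Request:
apply_moves --series '[[[-0.04,-0.25,0,0,0,1,1],[-0.03,-0.25,0,0,0,1,1],[0,0,0,0,0,0,1]]]'

```text
time_s: 10.45
eef_pos: [451.4, 151.0, 88.7]
orientation: [0.063, 0.993, 0.007, -0.102]
wrist_force: [5.6, 0.5, -2.2]
finger_gap: 14.1
finger_force: 59.3
```

Request:
apply_moves --series '[[[-0.02,-0.25,0,0,0,1,1],[-0.02,-0.25,0,0,0,1,1],[0,0,0,0,0,0,1]]]'

```text
time_s: 10.75
eef_pos: [450.9, 146.1, 88.7]
orientation: [0.046, 0.994, 0.006, -0.102]
wrist_force: [5.7, 1.3, -2.8]
finger_gap: 13.4
finger_force: 59.3
```

Request:
apply_moves --series '[[[-0.01,-0.25,0,0,0,1,1],[0,0,0,0,0,0,1]]]'

```text
time_s: 10.95
eef_pos: [450.7, 143.6, 88.7]
orientation: [0.037, 0.994, 0.005, -0.103]
wrist_force: [5.1, 2.3, -2.8]
finger_gap: 13.8
finger_force: 59.3
```

Request:
apply_moves --series '[[[-0.01,-0.25,0,0,0,1,1],[0,0,0,0,0,0,1]]]'

```text
time_s: 11.15
eef_pos: [450.5, 141.1, 88.7]
orientation: [0.028, 0.994, 0.004, -0.103]
wrist_force: [5.5, 1.5, -2.4]
finger_gap: 14.0
finger_force: 59.3
```

Request:
apply_moves --series '[[[0,-0.2,0,0,0,0.8,1],[0,0,0,0,0,0,1]]]'

```text
time_s: 11.35
eef_pos: [450.4, 139.2, 88.8]
orientation: [0.022, 0.994, 0.003, -0.103]
wrist_force: [5.7, 1.0, -2.5]
finger_gap: 13.8
finger_force: 59.3
```

Request:
apply_moves --series '[[[0,-0.2,0,0,0,0.8,1],[0,0,0,0,0,0,1]]]'

```text
time_s: 11.55
eef_pos: [450.3, 137.2, 88.8]
orientation: [0.015, 0.995, 0.003, -0.103]
wrist_force: [5.6, 1.8, -2.4]
finger_gap: 14.2
finger_force: 59.3
```

Request:
apply_moves --series '[[[0,-0.2,0,0,0,0.8,1],[0,0,0,0,0,0,1]]]'

```text
time_s: 11.75
eef_pos: [450.2, 135.2, 88.8]
orientation: [0.008, 0.995, 0.002, -0.103]
wrist_force: [5.0, 1.2, -3.0]
finger_gap: 13.8
finger_force: 59.3
```

Request:
apply_moves --series '[[[0,-0.2,0,0,0,0.8,1],[0,0,0,0,0,0,1]]]'

```text
time_s: 11.95
eef_pos: [450.2, 133.2, 88.8]
orientation: [0.001, 0.995, 0.001, -0.103]
wrist_force: [5.1, 1.9, -1.8]
finger_gap: 13.9
finger_force: 59.3
```

Request:
apply_moves --series '[[[0,-0.2,0,0,0,0.8,1],[0,0,0,0,0,0,1]]]'

```text
time_s: 12.15
eef_pos: [450.2, 131.5, 88.8]
orientation: [-0.006, 0.995, 0.001, -0.103]
wrist_force: [4.4, 2.7, -2.0]
finger_gap: 13.9
finger_force: 59.2
```

Request:
apply_moves --series '[[[0,-0.2,0,0,0,0.8,1],[0,0,0,0,0,0,1]]]'

```text
time_s: 12.35
eef_pos: [450.2, 129.7, 88.8]
orientation: [-0.013, 0.995, 0.0, -0.103]
wrist_force: [4.6, 2.3, -1.5]
finger_gap: 13.9
finger_force: 59.2
```

Request:
apply_moves --series '[[[0.01,-0.15,0,0,0,0.6,1],[0,0,0,0,0,0,1]]]'

```text
time_s: 12.55
eef_pos: [450.2, 128.3, 88.8]
orientation: [-0.018, 0.994, -0.0, -0.103]
wrist_force: [4.7, 2.4, -2.7]
finger_gap: 13.9
finger_force: 59.2
```

Request:
apply_moves --series '[[[0.01,-0.15,0,0,0,0.6,1],[0,0,0,0,0,0,1]]]'

```text
time_s: 12.75
eef_pos: [450.2, 126.8, 88.8]
orientation: [-0.024, 0.994, -0.001, -0.103]
wrist_force: [3.7, 2.4, -2.1]
finger_gap: 13.7
finger_force: 59.2
```

Request:
apply_moves --series '[[[0.01,-0.15,0,0,0,0.6,1],[0,0,0,0,0,0,1]]]'

```text
time_s: 12.95
eef_pos: [450.3, 125.4, 88.8]
orientation: [-0.029, 0.994, -0.001, -0.103]
wrist_force: [4.7, 2.8, -1.9]
finger_gap: 13.8
finger_force: 59.2
```

Request:
apply_moves --series '[[[0.01,-0.15,0,0,0,0.6,1],[0,0,0,0,0,0,1]]]'

```text
time_s: 13.15
eef_pos: [450.4, 124.0, 88.8]
orientation: [-0.034, 0.994, -0.002, -0.103]
wrist_force: [4.6, 3.8, -2.3]
finger_gap: 13.9
finger_force: 59.2
```

Request:
apply_moves --series '[[[0.01,-0.15,0,0,0,0.6,1],[0,0,0,0,0,0,1]]]'

```text
time_s: 13.35
eef_pos: [450.4, 122.5, 88.8]
orientation: [-0.039, 0.994, -0.002, -0.103]
wrist_force: [5.0, 4.8, -1.7]
finger_gap: 13.7
finger_force: 59.2
```

Request:
apply_moves --series '[[[0.01,-0.15,0,0,0,0.6,1],[0,0,0,0,0,0,1]]]'

```text
time_s: 13.55
eef_pos: [450.5, 122.2, 88.8]
orientation: [-0.044, 0.994, -0.001, -0.103]
wrist_force: [4.1, 6.2, -2.5]
finger_gap: 13.8
finger_force: 59.2
```

Request:
apply_moves --series '[[[0,-0.1,0,0,0,0,1],[0,0,0,0,0,0,1]]]'

```text
time_s: 13.75
eef_pos: [450.5, 122.1, 88.7]
orientation: [-0.044, 0.994, -0.0, -0.103]
wrist_force: [4.4, 8.0, -2.7]
finger_gap: 13.5
finger_force: 59.3
```

Stop found at TCP y≈122. I'll back off slightly and lower into the notch.

Request:
apply_moves --series '[[[0,0.28,0,0,0,0,1],[0,0,0,0,0,0,1]]]'

```text
time_s: 13.95
eef_pos: [450.4, 122.7, 88.8]
orientation: [-0.044, 0.994, -0.003, -0.103]
wrist_force: [4.7, 2.5, -1.7]
finger_gap: 13.8
finger_force: 59.0
```

Request:
apply_moves --series '[[[-0.2,-0.01,-0.65,0.18,-3,0,1],[0,0,0,0,0,0,1]]]'

```text
time_s: 14.15
eef_pos: [448.3, 122.3, 81.7]
orientation: [-0.044, 0.996, -0.003, -0.076]
wrist_force: [5.5, 3.0, -1.8]
finger_gap: 14.1
finger_force: 59.2
```

Request:
apply_moves --series '[[[-0.18,0.03,-0.65,0.18,-3,0,1],[0,0,0,0,0,0,1]]]'

```text
time_s: 14.35
eef_pos: [446.7, 122.4, 75.4]
orientation: [-0.044, 0.998, -0.003, -0.05]
wrist_force: [5.1, 1.5, -2.3]
finger_gap: 13.8
finger_force: 59.3
```

Request:
apply_moves --series '[[[-0.07,0,-0.33,0.09,-1.5,0,1],[0,0,0,0,0,0,1]]]'

```text
time_s: 14.55
eef_pos: [446.2, 122.4, 72.6]
orientation: [-0.044, 0.998, -0.002, -0.037]
wrist_force: [5.8, 1.8, -2.8]
finger_gap: 14.0
finger_force: 59.2
```

Request:
apply_moves --series '[[[-0.07,0,-0.33,0.09,-1.5,0,1],[-0.06,0,-0.33,0.09,-1.5,0,1],[0,0,0,0,0,0,1]]]'

```text
time_s: 14.85
eef_pos: [445.1, 122.3, 66.1]
orientation: [-0.044, 0.999, -0.002, -0.011]
wrist_force: [6.1, 1.7, -3.3]
finger_gap: 14.0
finger_force: 59.1
```

Request:
apply_moves --series '[[[-0.02,0,-0.15,0.05,-0.7,0,1],[0,0,0,0,0,0,1]]]'

```text
time_s: 15.05
eef_pos: [444.9, 122.3, 64.7]
orientation: [-0.044, 0.999, -0.002, -0.005]
wrist_force: [6.1, 1.2, -2.7]
finger_gap: 13.8
finger_force: 59.1
```

Request:
apply_moves --series '[[[0.05,0.03,-0.12,0.03,-0.4,0,1],[0,0,0,0,0,0,1]]]'

```text
time_s: 15.25
eef_pos: [444.7, 122.4, 63.4]
orientation: [-0.044, 0.999, -0.002, -0.002]
wrist_force: [5.6, 1.2, -1.0]
finger_gap: 14.0
finger_force: 59.2
```

Request:
apply_moves --series '[[[0,0,-0.08,0,0,0,1],[0,0,0,0,0,0,1]]]'

```text
time_s: 15.45
eef_pos: [444.6, 122.3, 63.1]
orientation: [-0.045, 0.999, -0.002, -0.003]
wrist_force: [3.3, 1.2, -0.5]
finger_gap: 14.2
finger_force: 59.5
```

Request:
apply_moves --series '[[[0,0,0,0,0,0,0.3],[0,0,0,0,0,0,0],[0,0,0,0,0,0,0],[0,0,0,0,0,0,0],[0,0,1,0,0,0,0],[0,0,2,0,0,0,0],[0,0,3,0,0,0,0],[0,0,4,0,0,0,0],[0,0,4,0,0,0,0]]]'

```text
time_s: 16.35
eef_pos: [443.6, 121.4, 204.3]
orientation: [-0.045, 0.999, -0.003, -0.004]
wrist_force: [0.7, 0.0, -1.0]
finger_gap: 42.5
finger_force: 0.0
```

Request:
apply_moves --series '[[[-2,3,2,0,0,0,0],[-2,4,0,0,0,0,0],[-2,4,0,0,0,0,0],[-2,4,0,0,0,0,0],[-2,4,0,0,0,0,0],[-2,4,0,0,0,0,0],[-2,4,0,0,0,0,0],[0,4,0,0,0,0,0],[0,0,0,0,0,0,0]]]'

```text
time_s: 17.25
eef_pos: [303.1, 435.2, 221.6]
orientation: [-0.048, 0.999, -0.002, -0.004]
wrist_force: [0.5, 0.1, -0.0]
finger_gap: 42.6
finger_force: 0.0
```

```bash
python3 - <<'E'
from h import *
o=readout.observe();print(o["eef_pos"],o["wrist_force"],o["time_s"])
s=capture("side");t=capture("top")
cv2.imwrite("pics/s5.png",np.hstack([cv2.resize(s["image"][180:345,260:420],None,fx=2.4,fy=2.4),cv2.resize(t["image"][180:345,200:370],None,fx=2.4,fy=2.4)]))
E
```

```text
[303.13994412 435.24102085 221.61069583] [ 0.46446548  0.07194641 -0.0200157 ] 17.25
```

View pics/s5.png

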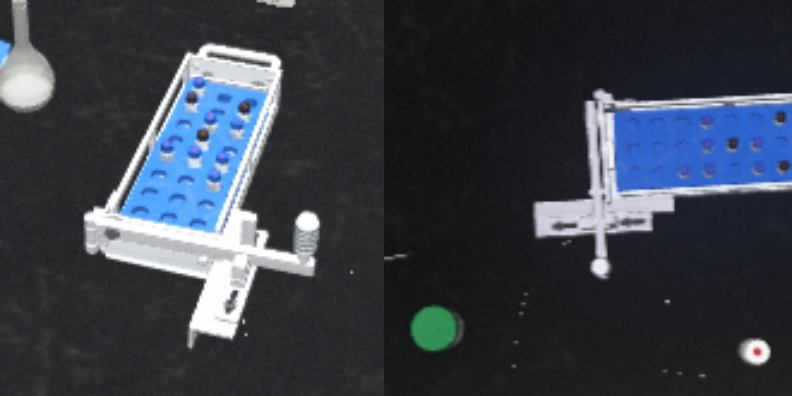

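The gate is shut with the bar level and seated behind the lip (side crop (240,262)). The jar and vial stand where they were. I'll check the knob height, then hand in.

```bash
python3 - <<'E'
from h import *
s=capture("side");t=capture("top")
p=tri(t,(290,291),s,(388.3,271));print(p)
if p[2]<98: print(arm.job_done())
E
```

```text
[441.54382419 124.67378393  88.64308197]
the job is handed in; nothing more can be done
None
```

The rack is pushed home against the spring plate and the gate is shut, with its bar down level in the keeper's notch. The jar and the glassware in view were not moved, and the job was handed in at about 17 s of the 72 s allowed.

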